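# Press the rotor spanner home in its cutout tray

## Robot

A 6-joint arm with a two-finger parallel gripper is mounted at the origin on a cart in front of the work surface, level with it; the furniture and walls round the work are solid. World frame = base frame: x ahead of the robot, y to its left, z up, the work surface at z = 0. Lengths are in m, angles in rad, forces in N, time in s.
With the tool pointing down it reaches from about 0.35 to 0.775 m from the base axis. Payload 7.3 kg.
Tool frame: the origin (TCP) lies midway between the tips of the shut fingers; the grasp point (between the pads) lies 19 mm behind it (robot.grip_depth is the z of the grasp point in the tool frame, in m); z points along the fingers, y is the line along which they close (so a half turn about z gives the same grasp; the last joint's range is limited). The gripper opens to 92 mm and grips with 3 to 60 N. Pads are 19 mm wide; open, the fingers measure 130 mm over their backs; the gripper's body (75 mm by 190 mm) begins 47 mm behind the grasp point.
Start: joints at [-1.457, 0.342, 1.524, -0, 1.275, -0.146], TCP at [0.135, -0.507, 0.227] pointing down, gripper open.
Joint ranges: [-2.53, 2.53], [-0.77, 2.02], [0.04, 2.7], [-1, 4.14], [0.28, 2.66], [-3.11, 3.11]. Speed limits (rad/s): [2.57, 2.57, 3.14, 3.14, 3.14, 3.14].

## Interface

Orientations are given as [roll, pitch, yaw] about the fixed x, y, z axes, in that order (R = Rz(yaw) Ry(pitch) Rx(roll)).
In Python, from cell import robot, viewer gives the robot as it stands.
- The arm moves only by the tool step_arm, never from a script. Its argument "increments" is a list of rows, each an object with "delta_pos": the shift along the tool's x, y, z in cm, a list of three; "dr": the turn, a rotation vector about the tool's x, y, z in degrees, a list of three; "fingers": the closure, from -1 (fully open) to 1 (shut), so that 0 is half open. In form: [{"delta_pos": [tx, ty, tz], "dr": [wx, wy, wz], "fingers": fingers}, ...]. A call has exactly 5 rows; each row is the pose to reach, as a shift and turn from the pose commanded when the call began, along the tool's axes at that moment; what a row does not reach only later rows make up. A row lasts 1/8 s, in which the tool goes at most 62.5 mm and 10.7 degrees, less where a joint would pass 70% of its speed; a pose out of reach is approached as far as the arm can. A call with a gripper value outside its range is refused whole. The fingers move at their own pace and stop on an object; "newtons" is the grip in N (left out, the last holds). Time passes only in rows, so rows that repeat a pose let the fingers close, or fill a call up. It gives the time, the measured TCP pose, the force, the opening and the grip force at its end, in the units of the state.
- robot.observe(): the state, without advancing time (a new reading comes with each control period).
- viewer.read_camera(name): name is "scene" or "side" or "wrist"; returns the picture (420x560x3 uint8, red, green, blue); there is no depth.
- viewer.camera_params(name): a dict with "K" (3x3 intrinsics, pixels), "T" (4x4, takes a point from camera to world coordinates). Camera axes: x right, y down, z forward; pixel columns grow to the right and rows downward; lengths in m; the calibration is good to about 2 mm. A picture is of the moment at which its call begins: read the wrist's pose just before it. camera_params takes no time and is no camera call; for the wrist camera it gives the pose at the moment of the call.
- robot.hand_in(): hands the job in; it is judged then, once.
The state is a dict: "time": time; "qpos": joint angles; "qvel": joint speeds; "joint_efforts": joint torques, N m; "tool_pos": TCP position; "tool_rot": TCP orientation; "contact_force": force on the tool from outside, world axes, zero at the start; "torque": the same for the moment, N m; "opening": finger opening in m; "grip_force": force on a finger pad.
Only numpy, scipy, OpenCV 4.12 (cv2) and the standard library are available. Lean on these libraries where they do the work, as an engineer would, in place of code of your own. Each camera call takes 0.05 s, during which the arm holds its last target. There are 200 camera calls.

## Task

Put the blue-handled spanner away in its cutout tray: turn it so that its jaw matches the wide pocket, feel for the recess (the black insert sits a few millimetres off in its tray), lay the spanner in and press both ends down past the sprung catches until it lies fully home on the recess floor, then let go. Leave the marker pen beside it where it is.

Things in the scene. Friction and masses are not known exactly. Their poses are not given: they have to be found in the camera images.
- spanner_center (a point): Loose spanner, 146 mm long, 0.16 kg, lying flat; this point is the middle of its handle, 9.25 mm above its underside. x axis along the spanner towards the jaw, z up. Handle: blue bar 80 mm long (x -40 to +40), 24 mm wide, 18.5 mm thick; grasp it across its width, by the upper half
- spanner_jaw (a point): Point on the underside of the steel jaw (open fork, x +40 to +78 from the handle's middle, 40 mm wide, 7 mm thick, flush with the underside), 70 mm from the handle's middle
- spanner_tail (a point): Point on the underside of the steel tail (x -40 to -68 from the handle's middle, 16 mm wide, 7 mm thick, flush with the underside), 60 mm from the handle's middle
- spanner: The same spanner; its origin lies on the underside below the handle's middle, same axes
- marker_blue: Bystander: lying marker pen with blue cap, 138 mm long, 12 mm wide
- tray: Shallow aluminium tray, 186 x 98 mm, rim 18 mm high, fixed to the worktop. It holds a black cutout insert 170 x 84 mm with yellow base whose recess centre (under the seated handle's middle) lies at this origin, on average: the insert's place is not measured. Tray reaches 98 mm to +x, 88 to -x, 43 to +y, 55 to -y. x axis along the recess towards the wide jaw pocket, z up
- insert_play (a point): Same point, 25 mm above the worktop, on the level of the insert's flat black deck. The insert has been pushed anywhere within its play: its recess lies up to 4 mm from here along the tray's x and up to 3 mm along y, not turned, and stays there (stuck down). See it in a picture or feel for it with the spanner. A steel hex key lies flush in the deck
- recess_nominal (a point): Same point on the level of the yellow recess floor, 8 mm above the worktop, 17 mm below the deck. The recess follows the spanner's outline with 1.5 mm clearance all round and no chamfer: handle slot 27 mm wide, jaw pocket 43, tail slot 19; one way round only. No finger notches: fingers beside the handle meet the deck, so let go and press from above. Home, the handle's top is 1.5 mm above the deck
- catches (a point): Same point at 16 mm above the worktop, the height of four white sprung catches (45-degree noses 3.5 mm proud of the side walls) at 59 mm towards the jaw and 56 mm towards the tail. A spanner let go in the recess rests on them, underside about 10 mm above the floor. Each end snaps under them at roughly 5 to 16 N (it may catch on one side first: press again); pressing on the handle near its end (30 mm from its middle) is enough

How it is judged:
At the end, for the whole second after the job is handed in: The spanner lies level (within 0.06 rad) in the recess with its jaw in the wide pocket (within 9 mm of the tray's point and 0.08 rad of its x axis), the undersides of both ends within 2.5 mm of the recess floor (below 10.5 mm above the worktop), at rest and let go (horizontal distance between spanner and tray below 0.009 m and angle between the x axis of spanner and the x axis of tray, either way round below 0.08 rad and x of spanner_jaw in the frame of tray above 0.05 m and z of each of spanner_jaw, spanner_tail in the frame of tray below 0.0105 m and angle between spanner's own z axis and vertical below 0.06 rad and linear speed of spanner below 0.02 m/s and contact force between the fingers and spanner below 0.2 N); the robot touches nothing.
It fails at once if the marker pen is moved by more than 3 cm (distance of marker_blue from where it was at the start of the episode above 0.03 m).
It also fails if it takes over 64 s, if anything falls off the work surface, if the arm or the gripper's body presses on something with over 40 N, if the wrist force passes 120 N, or if a joint passes its speed limit or range.

## Working session

There is one attempt and no reset: what is moved stays moved. The work goes in short steps, Python scripts to look and compute and a tool call to move; the robot and the scene stay as the last step left them, time stands still between calls to the robot, and variables do not carry over. Pictures are saved under pics/ and viewed, at most 10 in all, crops included, and the job is handed in when it is done.

Besides the shell and the picture viewer there is one more tool, called after ">>>" as name(argument=value, ...) on one line, values as JSON. step_arm: Moves the arm, as the interface text tells. Its arguments: {"type":"object","properties":{"increments":{"type":"array"},"newtons":{"type":"number"}},"required":["increments"]}

```bash
ls; mkdir -p pics; python3 - <<'E'
from cell import robot, viewer
import cv2,numpy as np
s=robot.observe();print(s)
for n in ["scene","side","wrist"]:
    p=viewer.camera_params(n);print(n,np.round(p["K"],1).tolist(),np.round(p["T"],4).tolist())
a=viewer.read_camera("scene");b=viewer.read_camera("side")
cv2.imwrite("pics/scene.png",a[:,:,::-1]);cv2.imwrite("pics/side.png",b[:,:,::-1])
E
```

```text
pics
{'time': 0.0, 'qpos': array([-1.45695604e+00,  3.42740414e-01,  1.52499672e+00, -1.91336031e-05,
        1.27537897e+00, -1.45987894e-01]), 'qvel': array([-0.00125523,  0.00035341, -0.00030663, -0.00080829, -0.00058948,
        0.00075813]), 'joint_efforts': array([-2.41495372e-04, -4.31239772e+01, -2.44220835e+01,  7.16014858e-02,
        5.59158681e-02, -1.35685577e-04]), 'tool_pos': array([ 0.134857  , -0.50697777,  0.22604286]), 'tool_rot': array([-3.14008275e+00, -2.03514056e-04,  2.59833609e-01]), 'contact_force': array([0.14765194, 0.03881248, 0.11874396]), 'torque': array([0.01010329, 0.01575018, 0.01799197]), 'grip_force': 0.0, 'opening': 0.09208996604415785}
scene [[519.4, 0.0, 271.7], [0.0, 519.4, 210.5], [0.0, 0.0, 1.0]] [[0.7635, -0.4929, 0.4174, -0.0044], [-0.6458, -0.582, 0.4942, -0.1146], [-0.0007, -0.6468, -0.7626, 0.7497], [0.0, 0.0, 0.0, 1.0]]
side [[434.9, 0.0, 283.7], [0.0, 434.9, 208.3], [0.0, 0.0, 1.0]] [[-0.109, -0.4775, 0.8719, -0.3588], [-0.994, 0.0442, -0.1001, 0.429], [0.0093, -0.8775, -0.4794, 0.4668], [0.0, 0.0, 0.0, 1.0]]
wrist [[358.8, 0.0, 277.0], [0.0, 358.8, 208.0], [0.0, 0.0, 1.0]] [[0.2567, -0.9201, -0.2958, 0.2154], [-0.9665, -0.2446, -0.0777, -0.4861], [-0.0008, 0.3058, -0.9521, 0.3846], [0.0, 0.0, 0.0, 1.0]]
```

View pics/scene.png

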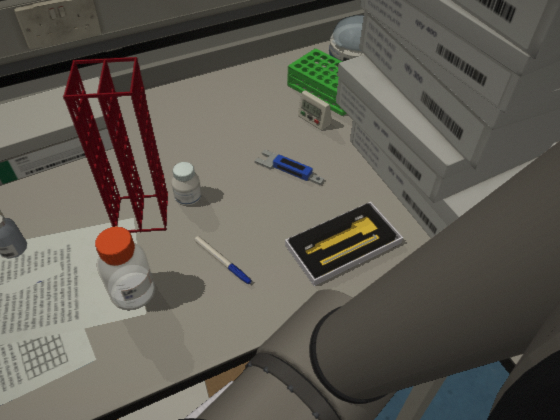

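View pics/side.png

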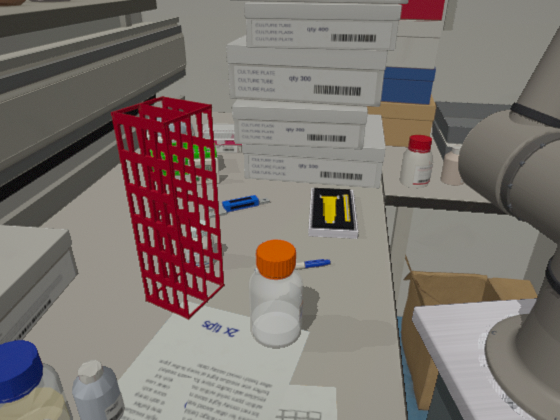

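The scene picture shows the spanner at about (290,167), the tray at about (345,240) with its wide pocket at the right, near (370,228), and the marker at (225,260). I'll enlarge the spanner and tray next.

```bash
python3 - <<'E'
import cv2
a=cv2.imread("pics/scene.png")
cv2.imwrite("pics/crop.png",cv2.resize(a[140:290,240:420],None,fx=4,fy=4,interpolation=cv2.INTER_CUBIC))
E
cat > h.py <<'E'
from cell import robot, viewer
import numpy as np, cv2
from scipy.spatial.transform import Rotation as R
def back(P,px,z):
    K,T=np.array(P["K"]),np.array(P["T"])
    d=T[:3,:3]@np.linalg.solve(K,[px[0],px[1],1]); o=T[:3,3]
    return o+d*(z-o[2])/d[2]
def go(pos,yaw):
    """shift (cm, tool axes) and turn (deg) from the measured pose to pos with tool down at yaw (mod pi)"""
    s=robot.observe(); A=R.from_euler('xyz',s["tool_rot"])
    t=A.inv().apply(np.array(pos)-s["tool_pos"])*100
    B=R.from_euler('xyz',[np.pi,0,yaw]); return np.round(t,2),np.round((A.inv()*B).as_rotvec(degrees=True),1)
E
```

```text
(no output)
```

View pics/crop.png

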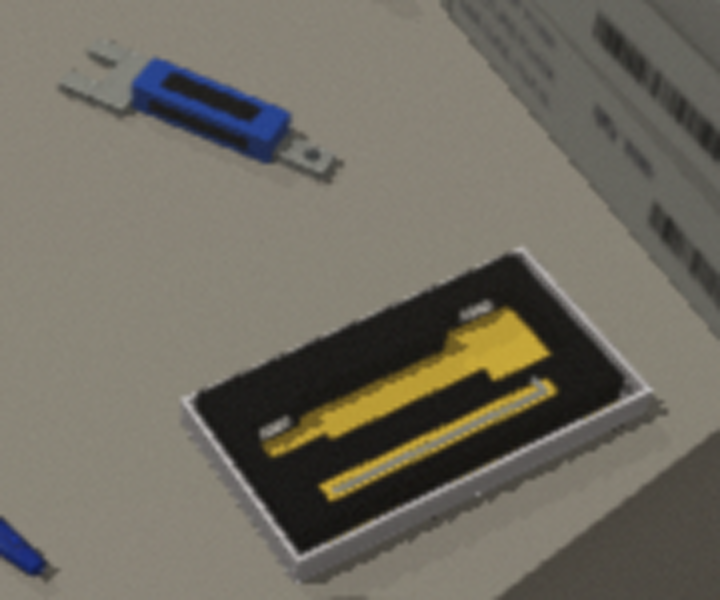

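The crop shows the fork of the spanner at upper left, with tips at (60,88) and (95,45), and the tail end at (335,172). The handle's top corners are (153,60), (290,107), (272,140) and (137,88). The tray's rim corners are (184,400), (522,250), (652,390) and (302,558), with the jaw pocket at upper right.

```bash
python3 - <<'E'
from h import *
P=viewer.camera_params("scene")
f=lambda c,z:back(P,(240+(c[0]+.5)/4-.5,140+(c[1]+.5)/4-.5),z)[:2]
H=[f(c,.0185) for c in [(153,60),(290,107),(272,140),(137,88)]]
c=np.mean(H,0);ax=H[0]+H[3]-H[1]-H[2]
print("handle",np.round(H,4).tolist(),c,np.linalg.norm(ax)/2,np.arctan2(ax[1],ax[0]))
print("jaw/tail",(f((60,88),.007)+f((95,45),.007))/2,f((338,170),.004))
T=[f(c,.018) for c in [(184,400),(522,250),(652,390),(302,558)]]
tx=T[1]+T[2]-T[0]-T[3];y=np.arctan2(tx[1],tx[0]);u=np.array([np.cos(y),np.sin(y)]);v=np.array([-u[1],u[0]])
print("tray",np.round(T,4).tolist(),np.linalg.norm(tx)/2,"yaw",y,"origin",np.mean(T,0)-.005*u+.006*v)
ys=np.arctan2(ax[1],ax[0])
for yw in (ys+np.pi/2,ys-np.pi/2, ys):print(yw)
s=robot.observe();print(s["qpos"])
E
```

```text
handle [[0.5015, 0.4646], [0.5316, 0.395], [0.5092, 0.384], [0.4822, 0.4544]] [0.50612393 0.42448924] 0.07559591092453241 1.9570885192908403
jaw/tail [0.47689463 0.49520556] [0.53019067 0.35766849]
tray [[0.3714, 0.2921], [0.5501, 0.256], [0.533, 0.1625], [0.3546, 0.1987]] 0.18217531120534922 yaw -0.19986743531540066 origin [0.44856709 0.23419604]
3.527884846085737
0.3862921924959437
1.9570885192908403
[-1.45697170e+00  3.42636064e-01  1.52489966e+00 -1.68477832e-05
  1.27536656e+00 -1.45973816e-01]
```

```bash
python3 - <<'E'
from h import *
P=viewer.camera_params("side")
for n,p in dict(boxL=(248,178),boxR=(380,183),rackfr=(183,316),rackfl=(148,297),rackr=(222,283),tray=(333,212),orange=(275,335),sp=(240,203)).items():print(n,np.round(back(P,p,0)[:2],3))
P=viewer.camera_params("scene")
for n,p in dict(box=(352,150),box2=(390,190),rack1=(108,230),rack2=(167,228),jar=(130,300),vial=(187,198),timer=(310,125),mk1=(197,240),mk2=(250,281)).items():print(n,np.round(back(P,p,0)[:2],3))
for p in [([.38,-.25,.25],.8),([.46,.05,.25],1.3),([.506,.422,.12],1.945)]:print(p,*go(*p))
E
```

```text
boxL [0.66  0.405]
boxR [0.6   0.075]
rackfr [0.162 0.523]
rackfl [0.212 0.584]
rackr [0.237 0.465]
tray [0.463 0.225]
orange [0.108 0.386]
sp [0.525 0.428]
box [0.642 0.389]
box2 [0.617 0.262]
rack1 [0.146 0.529]
rack2 [0.232 0.463]
jar [0.102 0.374]
vial [0.302 0.501]
timer [0.63  0.505]
mk1 [0.258 0.405]
mk2 [0.277 0.275]
([0.38, -0.25, 0.25], 0.8) [ 30.3  -18.55  -2.36] [ -0.1  -0.  -31. ]
([0.46, 0.05, 0.25], 1.3) [ 45.73 -45.48  -2.32] [ -0.1  -0.  -59.6]
([0.506, 0.422, 0.12], 1.945) [ 59.73 -80.24  10.73] [ -0.   -0.1 -96.6]
```

>>> step_arm(increments=[{"delta_pos": [6,-3.7,-0.5],"dr": [0,0,-6],"fingers": -1},{"delta_pos": [12,-7.4,-1],"dr": [0,0,-12],"fingers": -1},{"delta_pos": [18,-11.1,-1.5],"dr": [0,0,-18],"fingers": -1},{"delta_pos": [24,-14.8,-2],"dr": [0,0,-24],"fingers": -1},{"delta_pos": [29,-18,-2.4],"dr": [0,0,-30],"fingers": -1}])

```text
time: 0.72
tool_pos: [0.3498, -0.279, 0.2487]
tool_rot: [-3.142, 0.0, 0.786]
contact_force: [1.1, -1.4, -0.4]
opening: 0.0918
grip_force: 0.0
```

```bash
python3 - <<'E'
from h import *
print(robot.observe()["tool_pos"])
for p in [([.42,.02,.27],1.25),([.43,.22,.27],1.6),([.44,.28,.27],1.9),([.506,.422,.12],1.945)]:print(p,*go(*p))
E
```

```text
[ 0.3497801  -0.27895265  0.24871042]
([0.42, 0.02, 0.27], 1.25) [ 26.12 -16.15  -2.13] [ -0.    0.  -26.6]
([0.43, 0.22, 0.27], 1.6) [ 40.99 -29.56  -2.13] [ -0.    0.  -46.6]
([0.44, 0.28, 0.27], 1.9) [ 45.94 -33.09  -2.13] [ -0.    0.  -63.8]
([0.506, 0.422, 0.12], 1.945) [ 60.65 -38.45  12.87] [ -0.    0.  -66.4]
```

>>> step_arm(increments=[{"delta_pos": [5.2,-3.2,-0.4],"dr": [0,0,-5.3],"fingers": -1},{"delta_pos": [10.4,-6.4,-0.8],"dr": [0,0,-10.6],"fingers": -1},{"delta_pos": [15.6,-9.6,-1.2],"dr": [0,0,-16],"fingers": -1},{"delta_pos": [20.8,-12.8,-1.6],"dr": [0,0,-21],"fingers": -1},{"delta_pos": [25.6,-15.8,-2],"dr": [0,0,-26],"fingers": -1}])

```text
time: 1.35
tool_pos: [0.4186, 0.0141, 0.2687]
tool_rot: [3.142, 0.0, 1.24]
contact_force: [1.2, 0.4, 0.2]
opening: 0.0919
grip_force: 0.0
```

```bash
python3 - <<'E'
from h import *
print(robot.observe()["tool_pos"])
for p in [([.43,.25,.27],1.7),([.44,.28,.27],1.9),([.506,.422,.12],1.945)]:print(p,*go(*p))
E
```

```text
[0.41863728 0.01405089 0.26873587]
([0.43, 0.25, 0.27], 1.7) [22.69 -6.58 -0.13] [  0.    0.  -26.3]
([0.44, 0.28, 0.27], 1.9) [25.85 -6.61 -0.13] [  0.    0.  -37.8]
([0.506, 0.422, 0.12], 1.945) [41.42 -4.98 14.87] [  0.    0.  -40.4]
```

>>> step_arm(increments=[{"delta_pos": [5.6,-1.7,0],"dr": [0,0,-8],"fingers": -1},{"delta_pos": [11.2,-3.4,0],"dr": [0,0,-16],"fingers": -1},{"delta_pos": [16.8,-5.1,0],"dr": [0,0,-24],"fingers": -1},{"delta_pos": [22.4,-6.6,0],"dr": [0,0,-32],"fingers": -1},{"delta_pos": [27,-5.5,0],"dr": [0,0,-39.5],"fingers": -1}])

```text
time: 1.98
tool_pos: [0.4541, 0.2877, 0.2686]
tool_rot: [-3.141, -0.0, 1.934]
contact_force: [0.5, -0.4, 0.0]
opening: 0.0917
grip_force: 0.0
```

>>> step_arm(increments=[{"delta_pos": [0,0,0],"dr": [0,0,0],"fingers": -1},{"delta_pos": [0,0,0],"dr": [0,0,0],"fingers": -1},{"delta_pos": [0,0,0],"dr": [0,0,0],"fingers": -1},{"delta_pos": [0,0,0],"dr": [0,0,0],"fingers": -1},{"delta_pos": [0,0,0],"dr": [0,0,0],"fingers": -1}])

```text
time: 2.6
tool_pos: [0.4552, 0.2846, 0.269]
tool_rot: [3.141, 0.0, 1.926]
contact_force: [-0.3, 0.4, 0.1]
opening: 0.092
grip_force: 0.0
```

```bash
python3 - <<'E'
from h import *
import pickle
P=viewer.camera_params("wrist");pickle.dump(P,open("w1.pkl","wb"))
a=viewer.read_camera("wrist")[:,:,::-1]
cv2.imwrite("pics/w1.png",a);cv2.imwrite("pics/w1big.png",cv2.resize(a,(800,600),interpolation=cv2.INTER_CUBIC))
print(robot.observe()["tool_pos"])
E
```

```text
[0.45515599 0.28469354 0.26891876]
```

View pics/w1big.png

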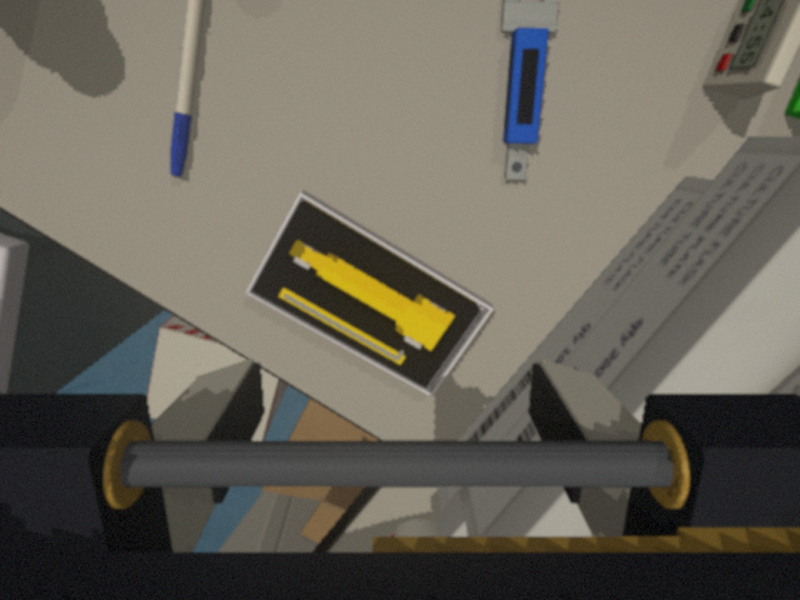

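The wrist picture shows the spanner at upper centre, with the blue handle running from (530,28) to (522,143) in the enlarged picture and the jaw up. The tray is at (370,290) with its jaw pocket at lower right.

```bash
python3 - <<'E'
from h import *
import pickle
P=pickle.load(open("w1.pkl","rb"));a=cv2.imread("pics/w1.png")
cv2.imwrite("pics/tray.png",cv2.resize(a[130:280,168:350],None,fx=4,fy=4,interpolation=cv2.INTER_CUBIC))
hsv=cv2.cvtColor(a,cv2.COLOR_BGR2HSV)
m=cv2.inRange(hsv,(105,120,60),(130,255,255));m[:,:330]=0;m[:,420:]=0;m[130:]=0
c=max(cv2.findContours(m,0,2)[0],key=cv2.contourArea);c=cv2.convexHull(c)
b=cv2.boxPoints(cv2.minAreaRect(c));print(b)
W=np.array([back(P,p,.0185)[:2] for p in b]);print(W,W.mean(0),[np.linalg.norm(W[i]-W[(i+1)%4]) for i in range(4)])
for i in range(2):
    d=W[(i+1)%4]-W[i];print(np.arctan2(d[1],d[0]))
print(cv2.approxPolyDP(c,2,True)[:,0].tolist())
E
```

```text
[[352.85196   98.82583 ]
 [359.39188   18.16691 ]
 [383.3962    20.113213]
 [376.8563   100.77213 ]]
[[0.5063833  0.38489622]
 [0.48042337 0.45950555]
 [0.5042423  0.46641976]
 [0.53182452 0.39214346]] [0.50571837 0.42574125] [np.float64(0.07899664322146123), np.float64(0.024802173159849904), np.float64(0.07923223325525323), np.float64(0.026453323003259834)]
1.9056390690955753
0.2825174747931236
[[382, 20], [375, 98], [355, 99], [353, 97], [359, 23], [362, 20]]
```

View pics/tray.png

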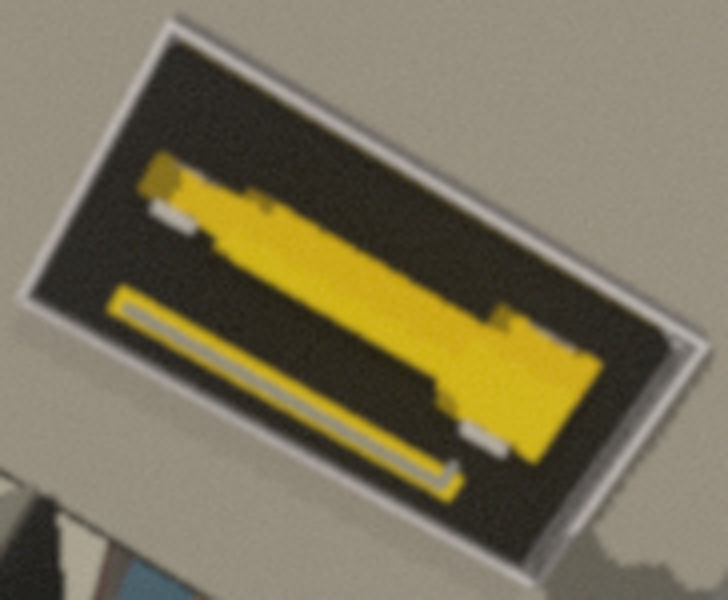

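The tray crop shows the rim corners at (175,18), (710,345), (533,582) and (20,297). The jaw-pocket end edge runs (603,360)–(535,463) and the tail end (160,152)–(140,190). The handle slot edges are (270,195)–(490,320) and (215,245)–(435,375).

```bash
python3 - <<'E'
from h import *
import pickle
P=pickle.load(open("w1.pkl","rb"))
f=lambda c,z:back(P,(168+(c[0]+.5)/4-.5,130+(c[1]+.5)/4-.5),z)[:2]
T=np.array([f(c,.018) for c in [(20,297),(175,18),(710,345),(533,582)]])
tx=T[2]+T[3]-T[0]-T[1];y=np.arctan2(tx[1],tx[0]);u=np.array([np.cos(y),np.sin(y)]);v=np.array([-u[1],u[0]])
o=T.mean(0)-0*u; print("dims",[np.linalg.norm(T[i]-T[(i+1)%4]) for i in range(4)],"yaw",y)
print("edges yaw",[np.arctan2(*(b-a)[::-1]) for a,b in [(T[1],T[2]),(T[0],T[3])]])
o=o-.005*u+.006*v; print("origin",o)   # centre of the outline is at x=+5, y=-6
n=P["T"][:3,3]; print("cam rel tray",(n[:2]-o)@u,(n[:2]-o)@v)
for k,c in dict(jawU=(603,360),jawL=(535,463),tailU=(160,152),tailL=(140,190),hU1=(272,195),hU2=(490,320),hL1=(215,245),hL2=(435,375),jU1=(500,305),jU2=(600,358),tU=(175,163),stepJ=(438,390),stepT=(213,240)).items():
    print(k,[np.round(1e3*np.array([(f(c,z)-o)@u,(f(c,z)-o)@v]),1).tolist() for z in (.025,.008)])
for p in [([.5055,.4245,.12],1.93),([.5055,.4245,.008],1.93)]:print(*go(*p))
E
```

```text
dims [np.float64(0.09660591721531475), np.float64(0.18400063813452583), np.float64(0.09538069629936559), np.float64(0.1821293657595151)] yaw -0.19969402824836072
edges yaw [np.float64(-0.20307724076612835), np.float64(-0.196276055072281)]
origin [0.44913178 0.2363005 ]
cam rel tray -0.04786592956599914 0.11916125881147421
jawU [[70.6, 22.4], [75.6, 18.3]]
jawL [[71.5, -16.3], [76.6, -22.0]]
tailU [[-71.5, 8.3], [-72.5, 3.7]]
tailL [[-71.1, -4.4], [-72.1, -9.6]]
hU1 [[-38.2, 14.2], [-37.8, 9.8]]
hU2 [[35.3, 15.2], [38.8, 10.8]]
hL1 [[-44.9, -7.4], [-44.8, -12.7]]
hL2 [[30.6, -8.0], [33.9, -13.4]]
jU1 [[35.3, 20.7], [38.8, 16.6]]
jU2 [[69.5, 22.4], [74.5, 18.3]]
tU [[-66.3, 7.8], [-67.1, 3.1]]
stepJ [[33.8, -11.6], [37.3, -17.1]]
stepT [[-46.1, -6.4], [-46.1, -11.7]]
[11.36  9.57 14.9 ] [ 0.   0.  -0.2]
[11.36  9.57 26.1 ] [ 0.   0.  -0.2]
```

>>> step_arm(increments=[{"delta_pos": [3,2.5,3],"dr": [0,0,0],"fingers": -1},{"delta_pos": [6,5,7],"dr": [0,0,0],"fingers": -1},{"delta_pos": [9,7.5,11],"dr": [0,0,0],"fingers": -1},{"delta_pos": [11.4,9.6,15],"dr": [0,0,0],"fingers": -1},{"delta_pos": [11.4,9.6,17],"dr": [0,0,0],"fingers": -1}])

```text
time: 3.28
tool_pos: [0.5046, 0.4265, 0.0952]
tool_rot: [-3.138, 0.001, 1.928]
contact_force: [-0.4, 0.1, 0.2]
opening: 0.092
grip_force: 0.0
```

>>> step_arm(increments=[{"delta_pos": [0,0,0],"dr": [0,0,0],"fingers": -0.3},{"delta_pos": [0,0,0],"dr": [0,0,0],"fingers": -0.3},{"delta_pos": [0,0,0],"dr": [0,0,0],"fingers": -0.3},{"delta_pos": [0,0,0],"dr": [0,0,0],"fingers": -0.3},{"delta_pos": [0,0,0],"dr": [0,0,0],"fingers": -0.3}])

```text
time: 3.9
tool_pos: [0.5056, 0.4254, 0.0993]
tool_rot: [3.141, -0.0, 1.926]
contact_force: [1.4, -0.8, 0.0]
opening: 0.06
grip_force: 0.0
```

```bash
python3 - <<'E'
from h import *
print(robot.observe()["tool_pos"],robot.observe()["tool_rot"])
print(*go([.5055,.4245,.010],1.93))
P=viewer.camera_params("wrist")
a=viewer.read_camera("wrist")[:,:,::-1]
cv2.imwrite("pics/w2.png",cv2.resize(a,(800,600)))
E
```

```text
[0.50556723 0.42537751 0.09927906] [ 3.14074090e+00 -1.52967071e-04  1.92643188e+00]
[-0.08 -0.04  8.93] [ 0.  -0.  -0.2]
```

View pics/w2.png

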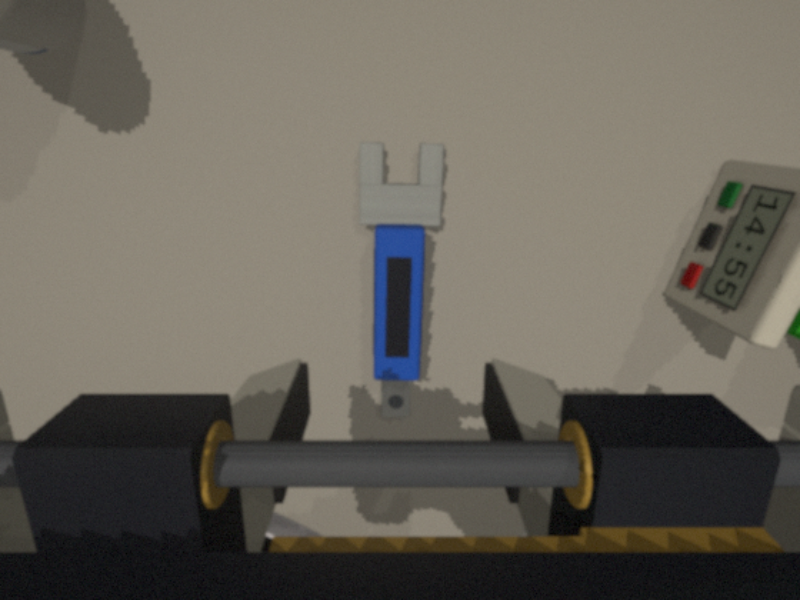

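The wrist view shows the spanner between the fingers and nearly aligned, with the jaw up at (402,185). I'll go down and grip.

>>> step_arm(increments=[{"delta_pos": [0,0,2.5],"dr": [0,0,0],"fingers": -0.3},{"delta_pos": [0,0,5],"dr": [0,0,0],"fingers": -0.3},{"delta_pos": [0,0,7.2],"dr": [0,0,0],"fingers": -0.3},{"delta_pos": [0,0,8.4],"dr": [0,0,0],"fingers": -0.3},{"delta_pos": [0,0,8.9],"dr": [0,0,0],"fingers": -0.3}], newtons=40)

```text
time: 4.58
tool_pos: [0.5053, 0.4253, 0.0092]
tool_rot: [-3.141, 0.0, 1.927]
contact_force: [-0.0, 0.5, -0.8]
opening: 0.0596
grip_force: 0.0
```

>>> step_arm(increments=[{"delta_pos": [0,0,0],"dr": [0,0,0],"fingers": 0.3},{"delta_pos": [0,0,0],"dr": [0,0,0],"fingers": 1},{"delta_pos": [0,0,0],"dr": [0,0,0],"fingers": 1},{"delta_pos": [0,0,0],"dr": [0,0,0],"fingers": 1},{"delta_pos": [0,0,0],"dr": [0,0,0],"fingers": 1}], newtons=40)

```text
time: 5.2
tool_pos: [0.5057, 0.4255, 0.0101]
tool_rot: [3.141, -0.0, 1.927]
contact_force: [-0.1, -0.3, 1.3]
opening: 0.0232
grip_force: 39.9
```

>>> step_arm(increments=[{"delta_pos": [0,0,0],"dr": [0,0,0],"fingers": 1},{"delta_pos": [0,0,-1],"dr": [0,0,0],"fingers": 1},{"delta_pos": [0,0,-3],"dr": [0,0,0],"fingers": 1},{"delta_pos": [0,0,-6],"dr": [0,0,0],"fingers": 1},{"delta_pos": [0,0,-9],"dr": [0,0,0],"fingers": 1}], newtons=40)

```text
time: 5.82
tool_pos: [0.505, 0.4251, 0.1003]
tool_rot: [-3.14, 0.0, 1.927]
contact_force: [0.6, -0.2, -1.6]
opening: 0.0236
grip_force: 39.9
```

```bash
python3 - <<'E'
from h import *
print(robot.observe()["tool_pos"],robot.observe()["tool_rot"])
for p in [([.5055,.4245,.10],1.93),([.47,.30,.15],.9),([.4463,.2376,.10],-.2)]:print(*go(*p))
E
```

```text
[0.50497001 0.42510923 0.10034057] [-3.14024472e+00  3.23581211e-04  1.92653824e+00]
[-0.08  0.03  0.03] [-0.1  0.  -0.2]
[-10.51  -7.64  -4.95] [-0.1  0.1 58.8]
[-15.53 -12.03   0.06] [-0.000e+00  1.000e-01  1.218e+02]
```

>>> step_arm(increments=[{"delta_pos": [-3,-2,0],"dr": [0,0,8],"fingers": 1},{"delta_pos": [-6,-4,0],"dr": [0,0,18],"fingers": 1},{"delta_pos": [-9,-6,0],"dr": [0,0,28],"fingers": 1},{"delta_pos": [-11,-8,0],"dr": [0,0,38],"fingers": 1},{"delta_pos": [-13,-10,0],"dr": [0,0,48],"fingers": 1}])

```text
time: 6.45
tool_pos: [0.4563, 0.2676, 0.0999]
tool_rot: [-3.141, 0.0, 1.083]
contact_force: [0.8, -0.3, -2.7]
opening: 0.0233
grip_force: 39.9
```

>>> step_arm(increments=[{"delta_pos": [0,0,0],"dr": [0,0,9],"fingers": 1},{"delta_pos": [0,0,0],"dr": [0,0,18],"fingers": 1},{"delta_pos": [0,0,0],"dr": [0,0,28],"fingers": 1},{"delta_pos": [0,0,0],"dr": [0,0,38],"fingers": 1},{"delta_pos": [0,0,0],"dr": [0,0,48],"fingers": 1}])

```text
time: 7.08
tool_pos: [0.4567, 0.2686, 0.0998]
tool_rot: [3.141, 0.001, 0.245]
contact_force: [0.1, 0.4, -2.0]
opening: 0.0239
grip_force: 39.9
```

```bash
python3 - <<'E'
from h import *
print(robot.observe()["tool_pos"],robot.observe()["tool_rot"])
for p in [([.4463,.2376,.10],-.2)]:print(*go(*p))
E
```

```text
[0.45668059 0.26857285 0.09983778] [3.14147161e+00 5.41860557e-04 2.45243072e-01]
[-1.76  2.75 -0.01] [ 0.   0.  25.5]
```

>>> step_arm(increments=[{"delta_pos": [-0.6,1,0],"dr": [0,0,9],"fingers": 1},{"delta_pos": [-1.2,2,0],"dr": [0,0,18],"fingers": 1},{"delta_pos": [-1.8,2.8,0],"dr": [0,0,25.5],"fingers": 1},{"delta_pos": [-1.8,2.8,0],"dr": [0,0,25.5],"fingers": 1},{"delta_pos": [-1.8,2.8,0],"dr": [0,0,25.5],"fingers": 1}])

```text
time: 7.7
tool_pos: [0.4467, 0.2374, 0.0999]
tool_rot: [-3.141, -0.0, -0.192]
contact_force: [0.6, -0.4, -2.0]
opening: 0.0233
grip_force: 39.9
```

```bash
python3 - <<'E'
from h import *
import pickle
s=robot.observe();print(s["tool_pos"],s["tool_rot"])
P=viewer.camera_params("wrist");P1=pickle.load(open("w1.pkl","rb"))
def M(p,r):
    m=np.eye(4);m[:3,:3]=R.from_euler('xyz',r).as_matrix();m[:3,3]=p;return m
X=np.linalg.inv(M(s["tool_pos"],s["tool_rot"]))@P["T"];print(np.round(X,4))
P2=dict(K=P["K"],T=M([.50557,.42538,.09928],[3.14074,-.00015,1.92643])@X)
q=[back(P2,(c[0]/1.4286,c[1]/1.4286),z)[:2] for c,z in [((377,227),.0185),((425,225),.0185),((419,378),.0185),((373,378),.0185)]]
q+=[back(P2,(c[0]/1.4286,c[1]/1.4286),.007)[:2] for c in [(371,143),(431,143),(396,418)]]
y=1.92643;u=np.array([np.cos(y),np.sin(y)]);v=np.array([u[1],-u[0]])
print(np.round([[1e3*(w-[.50557,.42538])@u,1e3*(w-[.50557,.42538])@v] for w in q],1))
a=viewer.read_camera("wrist")[:,:,::-1];cv2.imwrite("pics/w3.png",cv2.resize(a,(800,600)))
pickle.dump((P,s),open("w3.pkl","wb"))
E
```

```text
[0.44667968 0.23735823 0.09986811] [-3.14132796e+00 -3.70656087e-04 -1.91535732e-01]
[[-2.000e-04 -9.521e-01 -3.059e-01  8.340e-02]
 [ 1.000e+00 -3.000e-04  2.000e-04  3.000e-04]
 [-3.000e-04 -3.059e-01  9.521e-01 -1.586e-01]
 [ 0.000e+00  0.000e+00  0.000e+00  1.000e+00]]
[[ 41.2  -8.3]
 [ 42.1  14.2]
 [-37.3  12.5]
 [-37.3 -11.3]
 [ 78.8 -11.1]
 [ 78.8  17. ]
 [-67.7   0.6]]
```

View pics/w3.png

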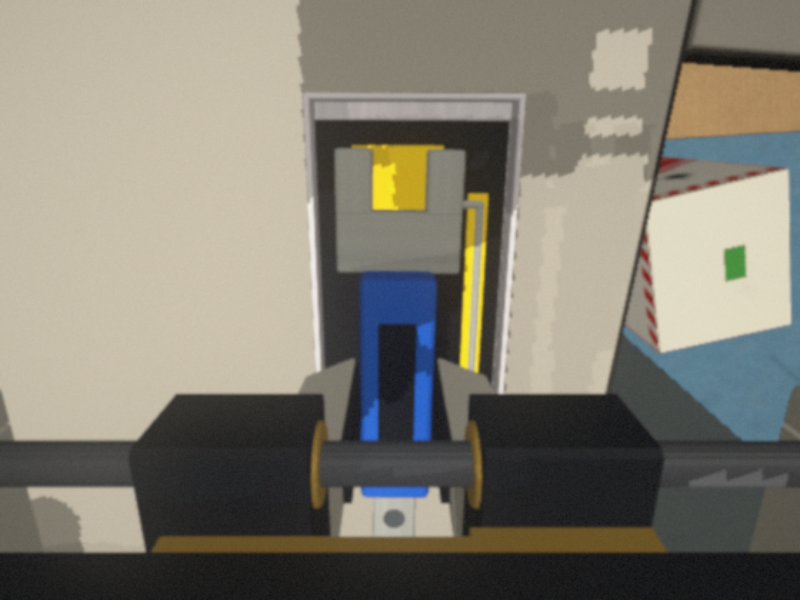

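The wrist view shows the spanner held over the tray, with jaw tips at (335,150) and (466,150). Beyond them the pocket's far floor edge runs (352,146)–(443,146), and the rim's far corners are at (304,95) and (525,95).

```bash
python3 - <<'E'
from h import *
import pickle
P,s=pickle.load(open("w3.pkl","rb"))
A=R.from_euler('xyz',s["tool_rot"])
def t(c,z):
    w=back(P,((c[0]+.5)/1.4286-.5,(c[1]+.5)/1.4286-.5),z);return np.round(1e3*A.inv().apply(w-s["tool_pos"]),1)[:2]
for n,c,z in [("pocketL",(352,146),.008),("pocketR",(443,146),.008),("jawL",(335,150),.097),("jawR",(466,150),.097),("jawbL",(337,272),.097),("jawbR",(461,272),.097),("hL",(360,272),.1085),("hR",(437,272),.1085),("hbL",(361,496),.1085),("hbR",(429,496),.1085),("tailL",(373,537),.097),("tailR",(414,537),.097),("rimL",(304,95),.018),("rimR",(525,95),.018),("rimRlow",(501,393),.018),("rimLlow",(317,370),.018),("deckR",(509,121),.025),("deckL",(316,121),.025)]: print(n,t(c,z))
E
```

```text
pocketL [ 77.5 -20.2]
pocketR [77.5 22.5]
jawL [ 78.4 -18.1]
jawR [78.4 21.6]
jawbL [ 40.3 -18.8]
jawbR [40.2 21.6]
hL [ 43.3 -10.5]
hR [43.3 12.8]
hbL [-37.9 -11.9]
hbR [-37.9  12. ]
tailL [-66.4  -8.6]
tailR [-66.4   7.4]
rimL [ 99.1 -39.8]
rimR [99.1 56.8]
rimRlow [-46.4  55.4]
rimLlow [-33.2 -40.4]
deckR [88.2 49.1]
deckL [ 88.2 -34. ]
```

>>> step_arm(increments=[{"delta_pos": [-0.1,0,2],"dr": [0,0,-0.4],"fingers": 1},{"delta_pos": [-0.25,0,4],"dr": [0,0,-0.4],"fingers": 1},{"delta_pos": [-0.25,0,5.5],"dr": [0,0,-0.4],"fingers": 1},{"delta_pos": [-0.25,0,5.8],"dr": [0,0,-0.4],"fingers": 1},{"delta_pos": [-0.25,0,5.8],"dr": [0,0,-0.4],"fingers": 1}])

```text
time: 8.38
tool_pos: [0.4443, 0.2377, 0.0418]
tool_rot: [-3.142, -0.0, -0.187]
contact_force: [-0.9, -0.1, -1.0]
opening: 0.0235
grip_force: 39.9
```

>>> step_arm(increments=[{"delta_pos": [0,0,0.3],"dr": [0,0,0],"fingers": 1},{"delta_pos": [0,0,0.6],"dr": [0,0,0],"fingers": 1},{"delta_pos": [0,0,0.8],"dr": [0,0,0],"fingers": 1},{"delta_pos": [0,0,1.0],"dr": [0,0,0],"fingers": 1},{"delta_pos": [0,0,1.0],"dr": [0,0,0],"fingers": 1}])

```text
time: 9.0
tool_pos: [0.4442, 0.2376, 0.0316]
tool_rot: [-3.142, -0.0, -0.187]
contact_force: [0.2, -0.1, -1.8]
opening: 0.0238
grip_force: 39.9
```

It slipped in without resistance. I'll go down to the catches.

>>> step_arm(increments=[{"delta_pos": [0,0,0.1],"dr": [0,0,0],"fingers": 1},{"delta_pos": [0,0,0.2],"dr": [0,0,0],"fingers": 1},{"delta_pos": [0,0,0.3],"dr": [0,0,0],"fingers": 1},{"delta_pos": [0,0,0.35],"dr": [0,0,0],"fingers": 1},{"delta_pos": [0,0,0.35],"dr": [0,0,0],"fingers": 1}])

```text
time: 9.62
tool_pos: [0.4442, 0.2376, 0.0283]
tool_rot: [-3.142, -0.0, -0.187]
contact_force: [1.0, -0.2, 0.2]
opening: 0.0236
grip_force: 39.9
```

```bash
python3 - <<'E'
from h import *
s=robot.observe();print(s["contact_force"],s["torque"],s["tool_pos"])
a=viewer.read_camera("wrist")[:,:,::-1];cv2.imwrite("pics/w4.png",cv2.resize(a,(800,600)))
E
```

```text
[ 0.9574517  -0.15799168  0.23312134] [-0.10039479 -0.129005    0.09683974] [0.44419089 0.2375873  0.02827799]
```

View pics/w4.png

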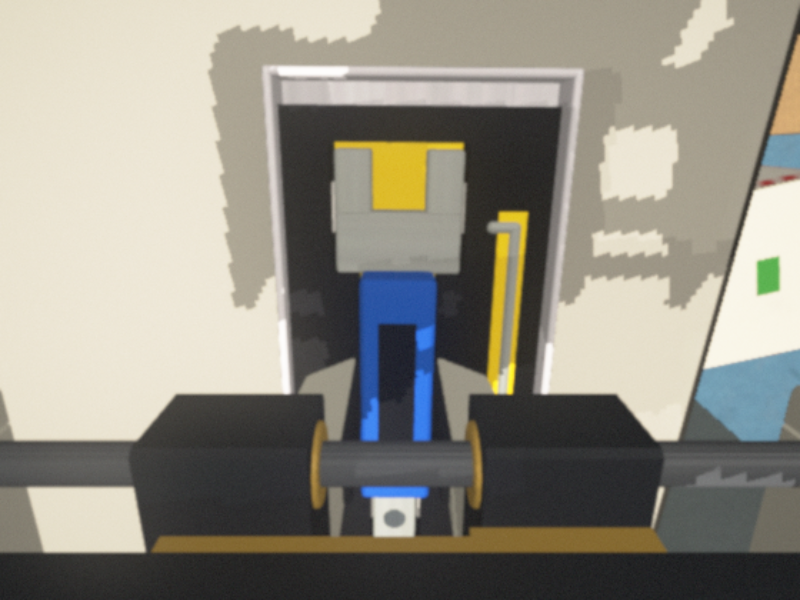

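The jaw lies inside the wide pocket at about (400,200), resting near the catches. I'll let go, rise, and shut the fingers to press.

>>> step_arm(increments=[{"delta_pos": [0,0,0],"dr": [0,0,0],"fingers": 0.2},{"delta_pos": [0,0,0],"dr": [0,0,0],"fingers": 0.2},{"delta_pos": [0,0,0],"dr": [0,0,0],"fingers": 0.2},{"delta_pos": [0,0,-1],"dr": [0,0,0],"fingers": 0.2},{"delta_pos": [0,0,-3],"dr": [0,0,0],"fingers": 0.2}])

```text
time: 10.3
tool_pos: [0.4436, 0.2374, 0.0584]
tool_rot: [3.141, 0.001, -0.187]
contact_force: [-0.2, 0.5, 0.3]
opening: 0.0366
grip_force: 0.0
```

>>> step_arm(increments=[{"delta_pos": [1,0,0],"dr": [0,0,0],"fingers": 1},{"delta_pos": [2,0,0],"dr": [0,0,0],"fingers": 1},{"delta_pos": [3.1,0,0],"dr": [0,0,0],"fingers": 1},{"delta_pos": [3.1,0,0],"dr": [0,0,0],"fingers": 1},{"delta_pos": [3.1,0,0],"dr": [0,0,0],"fingers": 1}])

```text
time: 10.92
tool_pos: [0.4741, 0.2316, 0.0576]
tool_rot: [3.141, 0.001, -0.187]
contact_force: [0.5, -0.8, -0.2]
opening: 0.0003
grip_force: 0.0
```

>>> step_arm(increments=[{"delta_pos": [0,0,1.5],"dr": [0,0,0],"fingers": 1},{"delta_pos": [0,0,2],"dr": [0,0,0],"fingers": 1},{"delta_pos": [0,0,2.2],"dr": [0,0,0],"fingers": 1},{"delta_pos": [0,0,2.35],"dr": [0,0,0],"fingers": 1},{"delta_pos": [0,0,2.45],"dr": [0,0,0],"fingers": 1}])

```text
time: 11.55
tool_pos: [0.4743, 0.2314, 0.0337]
tool_rot: [3.141, 0.0, -0.187]
contact_force: [-1.2, -5.0, 5.5]
opening: 0.0005
grip_force: 3.1
```

>>> step_arm(increments=[{"delta_pos": [0,0,0.15],"dr": [0,0,0],"fingers": 1},{"delta_pos": [0,0,0.3],"dr": [0,0,0],"fingers": 1},{"delta_pos": [0,0,0.4],"dr": [0,0,0],"fingers": 1},{"delta_pos": [0,0,0.5],"dr": [0,0,0],"fingers": 1},{"delta_pos": [0,0,0.5],"dr": [0,0,0],"fingers": 1}])

```text
time: 12.18
tool_pos: [0.4744, 0.2318, 0.0284]
tool_rot: [3.141, 0.0, -0.187]
contact_force: [0.1, -0.4, 0.2]
opening: 0.0004
grip_force: 0.1
```

>>> step_arm(increments=[{"delta_pos": [0,0,0.1],"dr": [0,0,0],"fingers": 1},{"delta_pos": [0,0,0.2],"dr": [0,0,0],"fingers": 1},{"delta_pos": [0,0,0.25],"dr": [0,0,0],"fingers": 1},{"delta_pos": [0,0,0.3],"dr": [0,0,0],"fingers": 1},{"delta_pos": [0,0,0.3],"dr": [0,0,0],"fingers": 1}])

```text
time: 12.8
tool_pos: [0.4744, 0.2317, 0.0267]
tool_rot: [3.142, -0.0, -0.187]
contact_force: [-4.1, -1.5, 11.4]
opening: 0.0005
grip_force: 5.9
```

>>> step_arm(increments=[{"delta_pos": [0,0,-1],"dr": [0,0,0],"fingers": 1},{"delta_pos": [0,0,-2],"dr": [0,0,0],"fingers": 1},{"delta_pos": [-2,0,-2],"dr": [0,0,0],"fingers": 1},{"delta_pos": [-6,0,-2],"dr": [0,0,0],"fingers": 1},{"delta_pos": [-6,0,-1.2],"dr": [0,0,0],"fingers": 1}])

```text
time: 13.42
tool_pos: [0.4135, 0.2432, 0.0381]
tool_rot: [3.141, 0.001, -0.185]
contact_force: [0.6, 0.0, 0.4]
opening: 0.0008
grip_force: 0.0
```

>>> step_arm(increments=[{"delta_pos": [0,0,0.2],"dr": [0,0,0],"fingers": 1},{"delta_pos": [0,0,0.4],"dr": [0,0,0],"fingers": 1},{"delta_pos": [0,0,0.6],"dr": [0,0,0],"fingers": 1},{"delta_pos": [0,0,0.8],"dr": [0,0,0],"fingers": 1},{"delta_pos": [0,0,0.9],"dr": [0,0,0],"fingers": 1}])

```text
time: 14.05
tool_pos: [0.4156, 0.2429, 0.0285]
tool_rot: [3.141, 0.0, -0.187]
contact_force: [0.6, -1.2, -0.7]
opening: 0.0002
grip_force: 0.0
```

>>> step_arm(increments=[{"delta_pos": [0,0,0.1],"dr": [0,0,0],"fingers": 1},{"delta_pos": [0,0,0.2],"dr": [0,0,0],"fingers": 1},{"delta_pos": [0,0,0.3],"dr": [0,0,0],"fingers": 1},{"delta_pos": [0,0,0.4],"dr": [0,0,0],"fingers": 1},{"delta_pos": [0,0,0.4],"dr": [0,0,0],"fingers": 1}])

```text
time: 14.68
tool_pos: [0.4156, 0.243, 0.0266]
tool_rot: [-3.141, -0.001, -0.187]
contact_force: [-5.9, -3.3, 22.8]
opening: 0.0002
grip_force: 11.3
```

>>> step_arm(increments=[{"delta_pos": [0,0,-0.7],"dr": [0,0,0],"fingers": 1},{"delta_pos": [2,0,-1],"dr": [0,0,0],"fingers": 1},{"delta_pos": [5,0,-1],"dr": [0,0,0],"fingers": 1},{"delta_pos": [6,0,-0.6],"dr": [0,0,0],"fingers": 1},{"delta_pos": [6,0,-0.2],"dr": [0,0,0],"fingers": 1}])

```text
time: 15.3
tool_pos: [0.4747, 0.2316, 0.0265]
tool_rot: [3.142, -0.0, -0.188]
contact_force: [-3.3, -5.4, 37.4]
opening: 0.0002
grip_force: 18.5
```

>>> step_arm(increments=[{"delta_pos": [0,0,0.1],"dr": [0,0,0],"fingers": 1},{"delta_pos": [0,0,0.2],"dr": [0,0,0],"fingers": 1},{"delta_pos": [0,0,0.2],"dr": [0,0,0],"fingers": 1},{"delta_pos": [0,0,0.25],"dr": [0,0,0],"fingers": 1},{"delta_pos": [0,0,0.25],"dr": [0,0,0],"fingers": 1}])

```text
time: 15.92
tool_pos: [0.4747, 0.2317, 0.0266]
tool_rot: [-3.141, -0.003, -0.186]
contact_force: [-2.5, -5.4, 24.5]
opening: 0.0004
grip_force: 12.0
```

Both ends stop at 26.6 mm under load, which is the home height. I'll rise and check.

>>> step_arm(increments=[{"delta_pos": [0,0,-1],"dr": [0,0,0],"fingers": 1},{"delta_pos": [0,0,-4],"dr": [0,0,0],"fingers": 1},{"delta_pos": [-3,0,-9],"dr": [0,0,0],"fingers": 1},{"delta_pos": [-7,0,-13],"dr": [0,0,0],"fingers": 1},{"delta_pos": [-9,0,-15],"dr": [0,0,0],"fingers": 1}])

```text
time: 16.55
tool_pos: [0.3837, 0.249, 0.1756]
tool_rot: [-3.141, -0.0, -0.186]
contact_force: [1.3, 0.4, -1.0]
opening: 0.0005
grip_force: 0.0
```

>>> step_arm(increments=[{"delta_pos": [0,0,0],"dr": [0,0,0],"fingers": 1},{"delta_pos": [0,0,0],"dr": [0,0,0],"fingers": 1},{"delta_pos": [0,0,0],"dr": [0,0,0],"fingers": 1},{"delta_pos": [0,0,0],"dr": [0,0,0],"fingers": 1},{"delta_pos": [0,0,0],"dr": [0,0,0],"fingers": 1}])

```text
time: 17.18
tool_pos: [0.3862, 0.2484, 0.1736]
tool_rot: [3.141, 0.001, -0.187]
contact_force: [-1.1, 0.7, 0.6]
opening: 0.0004
grip_force: 0.0
```

```bash
python3 - <<'E'
from h import *
s=robot.observe();print(s["contact_force"],s["tool_pos"])
a=viewer.read_camera("wrist")[:,:,::-1];cv2.imwrite("pics/w5.png",cv2.resize(a,(800,600)))
E
```

```text
[-1.14802519  0.72733033  0.5599803 ] [0.38615902 0.2483527  0.17361905]
```

View pics/w5.png

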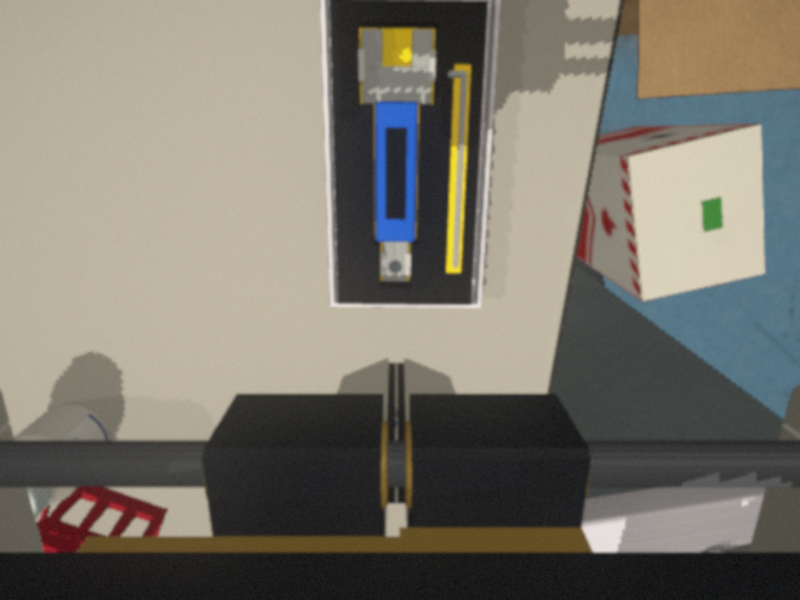

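The picture shows the spanner seated in the recess, with the jaw at (398,65) in the wide pocket and the gripper clear.

```bash
python3 -c "
from cell import robot
print(robot.hand_in())"
```

```text
the job is handed in; nothing more can be done
None
```

The spanner is in its recess with its jaw in the wide pocket, both ends pressed to the floor (each stopped at 26.6 mm under load) and the gripper clear; I handed it in at about 17 s, but no verdict came back, and I did not check the marker pen again at the end.

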